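Lay a bar across the bearers and nip it in a ratchet clamp

TASK

Lay the loose pine bar across the two bearers of the bench clamp, between its jaws, and let go of it. Then pump the orange trigger towards the black handle (move the jaw only with the trigger, never by pushing it) until the jaw has brought the bar up against the fixed jaw and the jaw's sprung face is pressed in about half-way; never press the face fully home, which would crush the bar. Finish while holding the trigger squeezed like that, and leave the other offcuts and the glue bottle where they are.

Things in the scene. Friction and masses are not known exactly. Their poses are not given: they have to be found in the camera images.
- clamp_bench: Bench clamp fixed to the table: plywood base board 275 x 136 x 12 mm, grey pistol housing (44 mm wide, its top 62 mm above the table) with black handle and orange trigger on it, a steel push rod with the moving jaw, and a bed in front of that. Origin on the table under the grip; x = the way the rod pushes, y = left of that, z up.
- bed_mid (a point): Middle of the bed between the jaws, level with the bearers' tops (28 mm above the table), at x = 0.137 in clamp_bench's frame; axes as clamp_bench. The two pale wooden bearers lie along x (0.077 to 0.197) at y = +0.046 and -0.046, each 22 mm wide and 16 mm high.
- grip_mid (a point): 126 mm above the table, midway between the handle's back and the front of the fully squeezed trigger (x = -0.010 in clamp_bench's frame; same axes). Fixed upright handle: x -0.029 to -0.013, 26 mm wide, top 155 mm above the table; the trigger stands on its bed side. Over the outsides of both along x: 60 mm free, 38 mm fully squeezed.
- trigger (a joint): Angle of the orange trigger: 0 free, 0.40 rad fully squeezed. Hinged across the clamp 72 mm above the table (x = 0.012); a spring returns it when let go (3 to 6 N at the cushion). A squeeze takes the rod forward by a ratchet, 50 mm per rad: about 20 mm a full stroke, less up to 6 mm lost motion; letting go leaves the rod there.
- trigger_pad (a point): Orange trigger, a lever 22 mm wide and 8 mm thick: centre of the trigger's round finger cushion (16 mm across, 24 mm wide), 55 mm above the hinge: 126 mm above the table. It moves 22 mm towards the handle (-x of clamp_bench) in a full squeeze.
- jaw (a joint): Travel of the push rod with the moving jaw (grey plate and black sprung face, 46 mm wide, 38 mm high), m: 0 fully back, grows towards the fixed jaw, 0.10 at most. It is only held by a light brake of 4 N, so clamping pressure stays on only while the trigger is kept squeezed.
- face_front (a point): Middle of the front of the moving jaw's black sprung face (46 x 38 mm), 38 mm above the table; at x = 0.085 + jaw - jaw_face in the frame of clamp_bench; axes as clamp_bench.
- jaw_face (a joint): How far the sprung face is pressed back into the moving jaw, m: 0 free, 0.008 fully home (metal to metal, would crush the bar). Spring 3 N per mm with 2 N preload, so half-way is 14 N; a force of 20 N on the finger cushion presses it in about 4 mm, 27 N about 6.5 mm.
- stop_jaw: Fixed grey jaw at the far end of the bed, 56 mm wide, top 58 mm above the table; origin at its underside, 10 mm behind its clamping face, which is at x = 0.190 in the frame of clamp_bench.
- bar_mid (a point): Centre (half-way up) of the loose pine bar, 150 x 26 x 20 mm, about 80 g, lying flat. The axes of this point are turned 20 degrees from the bar's sides: take the bar's direction from its two ends.
- bar_end_a (a point): Middle of one end face of the bar, half-way up, 75 mm from bar_mid.
- bar_end_b (a point): Middle of the other end face of the bar.
- bar: The same loose pine bar; origin at the centre of its underside.
- offcut_10: pinkish offcut, about 144 x 30 x 18 mm, bystander; origin under its centre
- offcut_11: grey offcut, 110 x 31 x 22 mm, bystander; origin under its centre
- offcut_14: small grey block, about 53 x 32 x 24 mm, bystander; origin under its centre
- offcut_tan: tan offcut, 90 x 52 x 26 mm, bystander; origin under its centre
- glue_bottle: upright yellow glue bottle with black nozzle, 50 x 50 x 106 mm, bystander; origin under its centre
- offcut_redbrown: red-brown offcut, about 100 x 80 x 23 mm, bystander; origin under its centre
Not all that is in view belongs to the job. Leave any green or purple look-alike of the bar alone.

How it is judged:
On the way:
1. the bar lies flat across both bearers between the jaws, let go (((y of bar_end_a in the frame of clamp_bench above 0.052 m and y of bar_end_b in the frame of clamp_bench below -0.052 m) or (y of bar_end_b in the frame of clamp_bench above 0.052 m and y of bar_end_a in the frame of clamp_bench below -0.052 m)) and z of bar_end_a in the frame of clamp_bench between 0.034 and 0.042 m and z of bar_end_b in the frame of clamp_bench between 0.034 and 0.042 m and x of bar_mid in the frame of clamp_bench between 0.09 and 0.187 m and x of bar_mid in the frame of face_front above 0.009 m and not (contact force between the fingers and bar above 0.3 N) and linear speed of bar below 0.02 m/s), for 0.2 s.
At the end, for the whole second after the job is handed in: The bar lies flat on both bearers (ends beyond both, height within 4 mm), untouched and still, pressed between moving and fixed jaw with over 3 N on each; the sprung face is in by 2 to 7 of its 8 mm; the fingers hold the trigger squeezed with over 3 N (all of step 1 and value of joint jaw_face between 0.002 and 0.007 m and contact force between bar and stop_jaw above 3 N and contact force between bar and jaw above 3 N and contact force between the fingers and trigger above 3 N); the arm keeps its last pose, push and grip.
It fails at once if the sprung face is pressed home (more than 7.7 of its 8 mm) (value of joint jaw_face above 0.0077 m).
It fails at once if the robot pushes the moving jaw directly (over 3 N) (contact force between any of the fingers, the arm and jaw above 3 N).
It fails at once if a bystander is moved by more than 25 mm (distance of any of offcut_10, offcut_11, offcut_14, offcut_tan, glue_bottle, offcut_redbrown from where it was at the start of the episode above 0.025 m).
It also fails if it takes over 61 s, if anything falls off the work surface, if the arm or the gripper's body presses on something with over 40 N, if the wrist force passes 120 N, or if a joint passes its speed limit or range.

ROBOT

A 6-joint arm with a two-finger parallel gripper is mounted at the origin on the work surface; the furniture and walls round the work are solid. World frame = base frame: x ahead of the robot, y to its left, z up, the work surface at z = 0. Lengths are in m, angles in rad, forces in N, time in s.
With the tool pointing down it reaches from about 0.3 to 0.875 m from the base axis. Payload 6.4 kg.
Tool frame: the origin (TCP) lies midway between the tips of the shut fingers; the grasp point (between the pads) lies 19 mm behind it (ctrl.tcp_to_grasp is the distance from the TCP to the grasp point, in m); z points along the fingers, y is the direction in which the jaws open and shut (so a half turn about z gives the same grasp; the last joint's range is limited). The gripper opens to 85 mm and grips with 20 to 120 N. Pads are 22 mm wide; open, the fingers measure 114 mm over their backs; the gripper's body (76 mm by 85 mm) begins 54 mm behind the grasp point. The pads swing forward as they close: fully open they stand 13 mm farther back than shut.
Start: joints at [-1.384, 0.181, 1.607, -0, 1.354, -0.206], TCP at [0.22, -0.531, 0.231] pointing down, gripper open.
Joint ranges: [-2.99, 2.99], [-0.89, 2.07], [0.3, 2.58], [-1.14, 4.28], [0, 2.63], [-3.12, 3.12]. Speed limits (rad/s): [2.57, 2.57, 3.01, 3.14, 3.14, 3.14].

INTERFACE

Orientations are given as a unit quaternion [w, x, y, z].
In Python, from bench import monitor, imaging, order, spotter, ctrl gives the robot as it stands.
- The arm moves only by the shell command python3 -m pendant 'ROWS'. ROWS is JSON, a list that holds one entry, the list of rows, each a list of 5 numbers: the shift along the world's x, y, z in mm, then the turn about the world's z in degrees, then the finger opening in mm, from 0 to 85.4. A call has 1 to 8 rows; each row shifts and turns the commanded pose from where the row before left it; what a row does not reach is not made up. A row lasts 1/8 s, in which the tool goes at most 62.5 mm and 10.7 degrees, less where a joint would pass 70% of its speed; a pose out of reach is approached as far as the arm can. A call with a gripper value outside its range is refused whole. The fingers move at their own pace and stop on an object; the grip force is fixed at half the most. Time passes only in rows, so rows that do not move let the fingers close. It gives the time, the measured TCP pose, the force and the opening at its end, in the units of the state.
- monitor.get_obs(): the state, without advancing time (a new reading comes with each control period).
- imaging.camera(name): name is "scene" or "top" or "wrist"; returns a dict with "img" (384x512x3 uint8, red, green, blue), "vfov" (degrees; the focal length in pixels is half the picture's height over the tangent of half this angle, whatever the lens; pixels are square), "cx", "cy" (the principal point, pixels), "origin" and "orientation" of the camera in the world. Camera axes: x right, y down, z forward; pixel columns grow to the right and rows downward; lengths in m; the calibration is good to about 2 mm. A picture is of the moment at which its call begins. There is no depth.
- order.hand_in(): hands the job in, once; it reports no verdict.
Trained networks look in the newest picture that a camera, given by its name, has taken for a name from the list of things; names that differ only in an ending like _2 or _b are one class to them, and where a whole thing is asked for, a point or a joint stands for the part that bears it (a point fixed in the world has none). Each returns a list of dicts, best first, with "confidence" (0 to 1); they miss things now and then, are a little off and sometimes report something else, mostly with a low value. They report only what shows in the picture. A call takes as long as a camera call. They do not tell look-alikes from the thing itself.
- spotter.recognise(camera, thing): "at" ([x, y, z] in m, in the coordinates of the camera as it stood for that picture, good to about 4 mm: the middle of the surface that is visible of it).
- spotter.tip_of(camera, thing): "at" ([x, y, z] in m, in the coordinates of the camera as it stood for that picture, good to about 4 mm: a listed point, or the origin of a listed thing).
The state is a dict: "time_s": time; "q": joint angles; "dq": joint speeds; "joint_efforts": joint torques, N m; "eef_pos": TCP position; "eef_rot": TCP orientation; "wrist_force": force on the tool from outside, world axes, zero at the start; "torque": the same for the moment, N m; "opening": opening from 0.0 (shut) to 1.0 (fully open).
Only numpy, scipy, OpenCV 4.12 (cv2) and the standard library are available. Lean on these libraries where they do the work, as an engineer would, in place of code of your own. Each camera call takes 0.05 s, during which the arm holds its last target. There are 200 camera calls.

## Working session

There is one attempt and no reset: what is moved stays moved. The work goes in short steps, Python scripts to look and compute and a shell command to move; the robot and the scene stay as the last step left them, time stands still between calls to the robot, and variables do not carry over. Pictures are saved under pics/ and viewed, about 8 in all and at most 12, crops included, and the job is handed in when it is done.

```bash
mkdir -p pics
cat > h.py <<'E'
import numpy as np, cv2
from scipy.spatial.transform import Rotation as R
from bench import monitor, imaging, order, spotter, ctrl
def rot(q): return R.from_quat([q[1],q[2],q[3],q[0]]).as_matrix()
def cam(n):
    c=imaging.camera(n); c['R']=rot(c['orientation']); c['o']=np.array(c['origin'])
    c['f']=c['img'].shape[0]/2/np.tan(np.radians(c['vfov'])/2); return c
def world(c,p): return c['o']+c['R']@np.array(p)
def pix(c,w):
    p=c['R'].T@(np.array(w)-c['o']); return np.round([c['cx']+c['f']*p[0]/p[2], c['cy']+c['f']*p[1]/p[2]],1)
def ray(c,u,v,z):
    d=c['R']@np.array([(u-c['cx'])/c['f'],(v-c['cy'])/c['f'],1]); return c['o']+d*(z-c['o'][2])/d[2]
def save(c,n,crop=None,s=1):
    im=c['img'][:,:,::-1]
    if crop: u0,v0,u1,v1=crop; im=im[v0:v1,u0:u1]
    cv2.imwrite('pics/'+n,cv2.resize(im,None,fx=s,fy=s,interpolation=cv2.INTER_CUBIC))
E
cat > a.py <<'E'
from h import *
im=[]
for n in ['top','scene']:
    c=cam(n); im.append(c['img'][:,:,::-1]); print(n,c['o'].round(3),c['f'])
    for t in ['bar_mid','bar_end_a','bar_end_b','clamp_bench','bed_mid','grip_mid','trigger_pad','face_front','stop_jaw','glue_bottle']:
        for d in spotter.tip_of(n,t)[:3]:
            w=world(c,d['at']); print(t,round(d['confidence'],2),w.round(3),pix(c,w))
    save(c,n+'0.png',s=1.5)
print(monitor.get_obs()['eef_rot'],monitor.get_obs()['wrist_force'],ctrl.tcp_to_grasp)
E
python3 a.py
```

```text
top [ 0.282 -0.044  1.619] 442.3251923217344
bar_mid 0.9 [ 0.492 -0.389  0.013] [351.4 209. ]
bar_mid 0.57 [0.366 0.042 0.009] [233.6 244.2]
bar_mid 0.56 [ 0.395 -0.552  0.007] [397.1 235.4]
bar_end_a 0.77 [ 0.458 -0.598  0.008] [408.8 218.1]
bar_end_a 0.7 [ 0.615 -0.529  0.001] [386.7 176.4]
bar_end_a 0.66 [0.41  0.099 0.01 ] [217.8 232.2]
bar_end_b 0.77 [ 0.458 -0.598  0.008] [408.8 218.1]
bar_end_b 0.7 [ 0.615 -0.529  0.001] [386.7 176.4]
bar_end_b 0.66 [0.41  0.099 0.01 ] [217.8 232.2]
clamp_bench 0.86 [ 0.461  0.223 -0.002] [184.4 218.7]
bed_mid 0.67 [ 0.662 -0.414  0.   ] [355.5 164.4]
bed_mid 0.64 [0.591 0.243 0.028] [178.5 182.6]
grip_mid 0.63 [0.452 0.221 0.128] [178.9 217.2]
trigger_pad 0.38 [0.483 0.225 0.127] [178.1 208.3]
face_front 0.42 [0.562 0.243 0.042] [177.7 189.8]
stop_jaw 0.61 [0.656 0.255 0.012] [176.5 166.2]
glue_bottle 0.66 [ 0.661 -0.416  0.004] [356.1 164.3]
glue_bottle 0.61 [ 0.483 -0.314  0.009] [330.6 211.6]
scene [0.062 0.702 0.971] 349.7619620215333
bar_mid 0.67 [ 0.495 -0.385  0.012] [313.3 165.8]
bar_mid 0.61 [0.37  0.038 0.011] [290.6 246.3]
bar_end_
[... 158 characters left out ...]
5 [0.412 0.102 0.013] [270.1 253.5]
bar_end_b 0.74 [ 0.486 -0.311  0.016] [307.3 175.6]
bar_end_b 0.69 [ 0.326 -0.021  0.007] [309.9 240.9]
clamp_bench 0.73 [ 0.459  0.223 -0.001] [237.9 275.9]
bed_mid 0.92 [0.599 0.25  0.027] [197.5 257. ]
grip_mid 0.86 [0.453 0.222 0.128] [237.5 252.2]
trigger_pad 0.64 [0.756 0.126 0.   ] [187.6 218.8]
trigger_pad 0.44 [ 0.486 -0.312  0.013] [307.2 176. ]
face_front 0.48 [0.563 0.244 0.039] [206.8 258.4]
stop_jaw 0.58 [0.482 0.227 0.128] [228.5 248.9]
stop_jaw 0.56 [0.66  0.262 0.016] [181.4 253.2]
glue_bottle 0.74 [ 0.667 -0.411  0.003] [281.2 151.1]
[1.36272216e-06 9.80773528e-01 1.95149395e-01 2.26706537e-05] [-0.04809101  0.38478283 -0.61783122] 0.0187
```

View pics/top0.png

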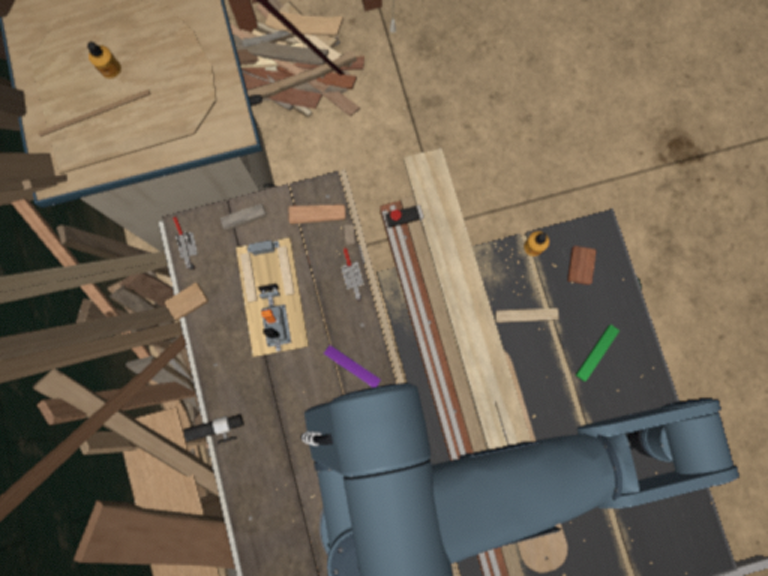

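View pics/scene0.png

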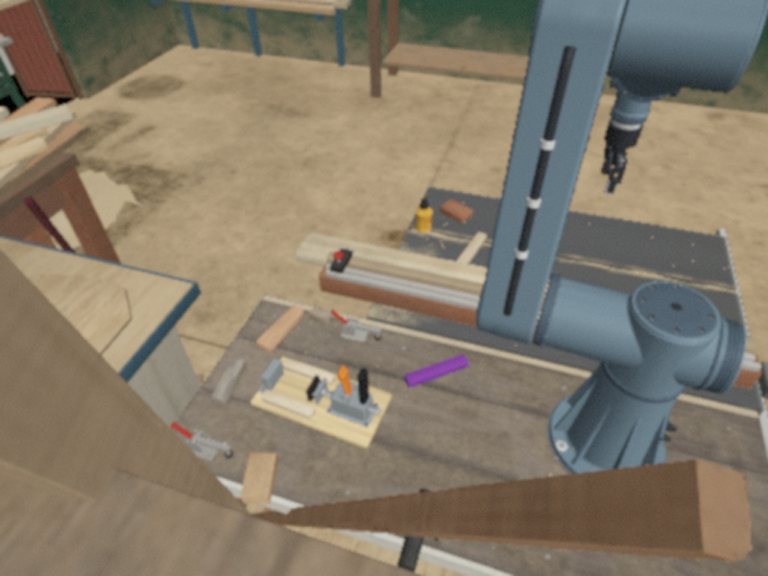

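Candidates for the bar in the enlarged top view are pine at about (527,315), green at (598,352) and purple at (352,366). Only the pale pine one fits the description, at about world (0.49,-0.39). The clamp sits at about (0.46,0.22) with a yaw of about 10°. I'll move above the pine bar and confirm it there with the wrist camera.

```bash
python3 -m pendant '[[[34,18,0,9,60],[34,18,0,9,60],[34,18,0,9,60],[34,18,0,9,60],[34,18,0,9,60],[34,18,0,9,60],[34,18,0,9,60],[34,17,0,9,60]]]'; python3 -m pendant '[[[0,0,0,0,60],[0,0,0,0,60]]]'
cat > b.py <<'E'
from h import *
for n in ['wrist','top']:
    c=cam(n)
    for t in ['bar_mid','bar_end_a','bar_end_b']:
        for d in spotter.tip_of(n,t)[:3]:
            w=world(c,d['at']); print(n,t,round(d['confidence'],2),w.round(3),pix(c,w))
    if n=='wrist': W=c
save(W,'w1.png',s=1.3)
c=W; print(c['o'])
hsv=cv2.cvtColor(c['img'],cv2.COLOR_RGB2HSV); m=cv2.inRange(hsv,(8,30,130),(30,140,255))
k,l,s,ce=cv2.connectedComponentsWithStats(m)
for i in np.argsort(-s[1:,4])[:4]+1:
    p=np.argwhere(l==i)[:,::-1].astype(np.float32); b=cv2.boxPoints(cv2.minAreaRect(p))
    print(s[i],[ray(c,u,v,.02)[:2].round(4) for u,v in b])
E
python3 b.py
```

```text
time_s: 2.1
eef_pos: [0.4932, -0.3875, 0.2313]
eef_rot: [0.0, 0.677, 0.736, -0.0]
wrist_force: [-0.7, -0.1, 0.6]
opening: 0.703
time_s: 2.35
eef_pos: [0.4917, -0.3883, 0.2311]
eef_rot: [-0.0, 0.679, 0.734, -0.0]
wrist_force: [-0.3, 0.1, -0.6]
opening: 0.706
wrist bar_mid 0.95 [ 0.492 -0.388  0.012] [259.4 166.6]
wrist bar_mid 0.93 [ 0.393 -0.55   0.012] [187.8 264.4]
wrist bar_end_a 0.91 [ 0.459 -0.601  0.01 ] [229.1 294.3]
wrist bar_end_a 0.75 [ 0.496 -0.459  0.008] [258.7 213.9]
wrist bar_end_a 0.68 [ 0.346 -0.507  0.007] [156.9 235.9]
wrist bar_end_b 0.91 [ 0.459 -0.601  0.01 ] [229.1 294.3]
wrist bar_end_b 0.75 [ 0.496 -0.459  0.008] [258.7 213.9]
wrist bar_end_b 0.68 [ 0.346 -0.507  0.007] [156.9 235.9]
top bar_mid 0.63 [ 0.398 -0.555  0.007] [397.8 234.5]
top bar_mid 0.63 [0.366 0.035 0.01 ] [235.3 244.2]
top bar_mid 0.38 [ 0.492 -0.386  0.014] [350.7 209. ]
top bar_end_a 0.74 [ 0.337 -0.506  0.006] [385.1 251.4]
top bar_end_a 0.67 [ 0.325 -0.021  0.01 ] [251.1 255.7]
top bar_end_a 0.61 [ 0.459 -0.599  0.011] [409.2 217.7]
top bar_end_b 0.74 [ 0.337 -0.506  0.006] [385.1 251.4]
top bar_end_b 0.67 [ 0.325 -0.021  0.01 ] [251.1 255.7]
top bar_end_b 0.61 [ 0.459 -0.599  0.011] [409.2 217.7]
[ 0.48588709 -0.31285587  0.37419622]
[    0     0   512   164 50953] [array([ 0.1581, -0.2546]), array([ 0.7455, -0.1457]), array([ 0.8118, -0.2738]), array([ 0.1452, -0.4082])]
[    0    80   512   283 29463] [array([ 0.1667, -0.3033]), array([ 0.7897, -0.2557]), array([ 0.948 , -0.6933]), array([ 0.0727, -0.7617])]
[   0    0  126   28 1821] [array([ 0.1842, -0.2178]), array([ 0.3253, -0.2071]), array([ 0.3234, -0.2342]), array([ 0.1786, -0.2452])]
[ 103  349   57   35 1194] [array([ 0.236 , -0.7804]), array([ 0.3245, -0.685 ]), array([ 0.354 , -0.7309]), array([ 0.2643, -0.8324])]
```

View pics/w1.png

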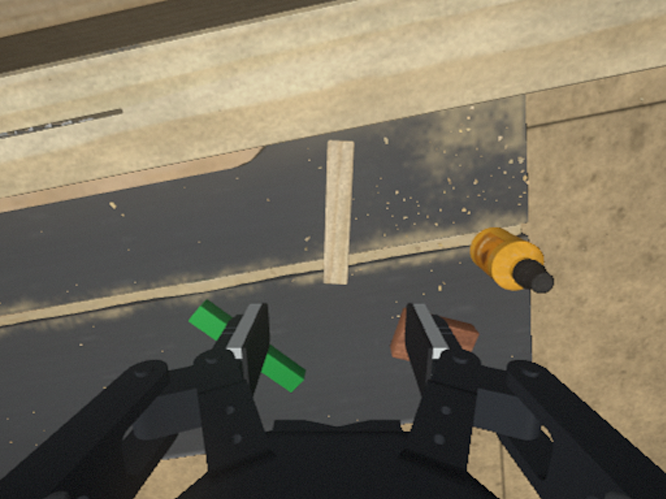

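The wrist view shows the pine bar, unobstructed, from (340,141) to (336,284) in the enlarged picture. It lies beside the wooden beam. The green bar at (245,345) is the look-alike.

```bash
cat > c.py <<'E'
from h import *
c=cam('wrist'); t=cam('top')
P=[ray(c,u/1.3,v/1.3,.02) for u,v in [(327,141),(354,141),(348,284),(324,283)]]
for p in P: print(p.round(4))
a=(P[0]+P[1])/2; b=(P[2]+P[3])/2; print('mid',(a+b)/2,'dir',np.degrees(np.arctan2(*(a-b)[[1,0]])),'len',np.linalg.norm(a-b))
for z in [0,.03,.06,.09]: print(z,ray(c,261,100,z)[:2].round(3),ray(t,324.7,210,z)[:2].round(3))
o=monitor.get_obs(); M=rot(o['eef_rot']); print(o['eef_pos'],'tool x dir',np.degrees(np.arctan2(M[1,0],M[0,0])))
E
python3 c.py
```

```text
[ 0.4761 -0.3133  0.02  ]
[ 0.5022 -0.3113  0.02  ]
[ 0.5093 -0.461   0.02  ]
[ 0.483  -0.4618  0.02  ]
mid [ 0.49267578 -0.38686103  0.02      ] dir 92.67607567781032 len 0.14919626319397383
0 [ 0.487 -0.302] [ 0.49  -0.293]
0.03 [ 0.487 -0.303] [ 0.486 -0.289]
0.06 [ 0.487 -0.304] [ 0.483 -0.284]
0.09 [ 0.487 -0.304] [ 0.479 -0.28 ]
[ 0.4918806  -0.38845775  0.2313607 ] tool x dir 94.47285908295962
```

```bash
python3 -m pendant '[[[1,1.5,-50,-2,50],[0,0,-50,0,50],[0,0,-50,0,50],[0,0,-45,0,50],[0,0,-20,0,50],[0,0,-10,0,50],[0,0,0,0,50]]]'; python3 -m pendant '[[[0,0,0,0,15],[0,0,0,0,15],[0,0,0,0,15],[0,0,0,0,15],[0,0,0,0,15]]]'; python3 -m pendant '[[[0,0,30,0,15],[0,0,60,0,15],[0,0,60,0,15],[0,0,60,0,15],[0,0,0,0,15]]]'
```

```text
time_s: 3.72
eef_pos: [0.4936, -0.3873, 0.007]
eef_rot: [0.001, 0.691, 0.722, -0.0]
wrist_force: [0.7, 0.1, -0.4]
opening: 0.582
time_s: 4.35
eef_pos: [0.4942, -0.3879, 0.0085]
eef_rot: [0.002, 0.691, 0.722, -0.0]
wrist_force: [-0.3, 0.2, 5.8]
opening: 0.284
time_s: 4.97
eef_pos: [0.4957, -0.3895, 0.2241]
eef_rot: [0.007, 0.691, 0.722, -0.001]
wrist_force: [1.0, -0.4, -0.4]
opening: 0.284
```

```bash
python3 -m pendant '[[[6,45,5,0,15],[7,46,0,0,15],[7,46,0,0,15],[7,46,0,0,15],[7,46,0,0,15],[7,46,0,0,15],[7,46,0,0,15],[7,46,0,0,15]]]'; python3 -m pendant '[[[8,45,0,1.5,15],[8,45,0,1.5,15],[8,45,0,1.5,15],[8,45,0,1.5,15],[8,45,0,1.5,15],[8,45,0,0,15],[0,0,0,0,15],[0,0,0,0,15]]]'
cat > d.py <<'E'
from h import *
for n in ['wrist','top','scene']:
    c=cam(n)
    for t in ['bar_mid','clamp_bench','bed_mid','grip_mid','trigger_pad','face_front','stop_jaw']:
        for d in spotter.tip_of(n,t)[:2]:
            w=world(c,d['at']); print(n,t,round(d['confidence'],2),w.round(3),pix(c,w))
    if n=='wrist': W=c
save(W,'w2.png',s=1.5)
E
python3 d.py
```

```text
time_s: 5.98
eef_pos: [0.5476, -0.018, 0.2206]
eef_rot: [-0.0, 0.692, 0.722, -0.0]
wrist_force: [0.0, -0.6, -0.7]
opening: 0.283
time_s: 6.98
eef_pos: [0.5955, 0.25, 0.2203]
eef_rot: [-0.0, 0.643, 0.766, -0.001]
wrist_force: [0.3, -0.4, -0.4]
opening: 0.281
wrist bar_mid 0.61 [0.59  0.249 0.227] [250.5 247.5]
wrist bar_mid 0.6 [0.366 0.041 0.01 ] [ 87.5 274.9]
wrist clamp_bench 0.77 [0.46  0.222 0.001] [158.9 169.6]
wrist bed_mid 0.38 [0.454 0.224 0.128] [103.5 195.9]
wrist trigger_pad 0.79 [0.486 0.226 0.128] [138.5 199.8]
wrist face_front 0.76 [0.566 0.24  0.039] [234.8 176.6]
wrist stop_jaw 0.94 [0.659 0.263 0.015] [308.7 167.4]
top bar_mid 0.73 [0.364 0.036 0.011] [235.2 245. ]
top bar_mid 0.62 [0.599 0.249 0.226] [166.  168.7]
top clamp_bench 0.67 [ 0.462  0.224 -0.002] [184.4 218.6]
top bed_mid 0.83 [0.591 0.243 0.032] [178.3 182.3]
top grip_mid 0.98 [0.452 0.222 0.129] [178.6 217.3]
top trigger_pad 0.55 [0.481 0.226 0.126] [177.7 208.7]
top face_front 0.38 [0.564 0.244 0.041] [177.5 189.4]
top stop_jaw 0.37 [0.655 0.257 0.01 ] [175.9 166.8]
top stop_jaw 0.23 [ 0.526  0.441 -0.001] [125.9 201.7]
scene bar_mid 0.75 [ 0.401 -0.554  0.012] [349.4 152.4]
scene bar_mid 0.69 [0.368 0.037 0.013] [291.3 246. ]
scene clamp_bench 0.63 [ 0.462  0.223 -0.002] [237.1 275.6]
scene bed_mid 0.55 [0.596 0.252 0.027] [197.8 257.7]
scene bed_mid 0.26 [0.462 0.225 0.002] [236.5 275.4]
scene grip_mid 0.67 [0.451 0.22  0.126] [238.4 252.4]
scene trigger_pad 0.72 [0.598 0.25  0.024] [197.8 257.8]
scene trigger_pad 0.57 [0.563 0.245 0.042] [206.5 258.1]
scene face_front 0.73 [0.597 0.251 0.029] [197.7 257.1]
scene face_front 0.64 [0.567 0.244 0.036] [206.  258.4]
scene stop_jaw 0.76 [0.661 0.261 0.015] [181.6 253. ]
```

View pics/w2.png

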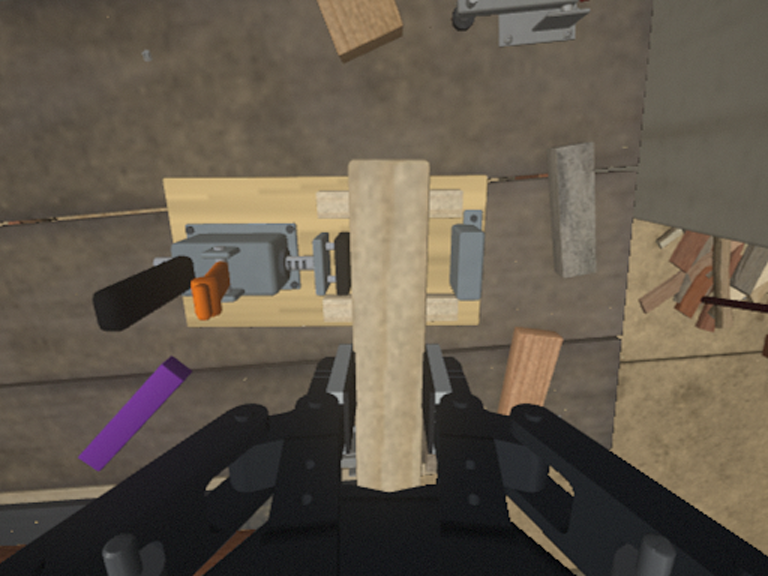

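The wrist view shows the bar held centrally. The bed lies between the sprung face at about (344,262) and the fixed jaw at about (455,262), and the board's edges are parallel to the tool. The face sits at clamp x≈0.105, so I aim the bar at x≈0.148.

```bash
python3 -m pendant '[[[6,0,-40,0.5,15],[5,0,-40,0,15],[0,0,-40,0,15],[0,0,0,0,15]]]'
cat > e.py <<'E'
from h import *
c=cam('wrist'); save(c,'w3.png',s=1.5); O=np.array([.461,.223]); y=np.radians(10.5)
def w(x,yy,z): return [*(O+[x*np.cos(y)-yy*np.sin(y),x*np.sin(y)+yy*np.cos(y)]),z]
for n,p in dict(face=(.105,.023,.057),stopL=(.19,.028,.058),stopR=(.19,-.028,.058),bearA=(.077,.057,.028),bearB=(.197,.057,.028)).items(): print(n,pix(c,w(*p))*1.5)
E
python3 e.py
```

```text
time_s: 8.68
eef_pos: [0.6041, 0.2496, 0.0973]
eef_rot: [-0.003, 0.639, 0.769, -0.003]
wrist_force: [0.1, 0.2, -0.9]
opening: 0.289
face [304.2 279.9]
stopL [484.95 270.45]
stopR [477.15 377.25]
bearA [258.   201.45]
bearB [489.6 201.3]
```

View pics/w3.png

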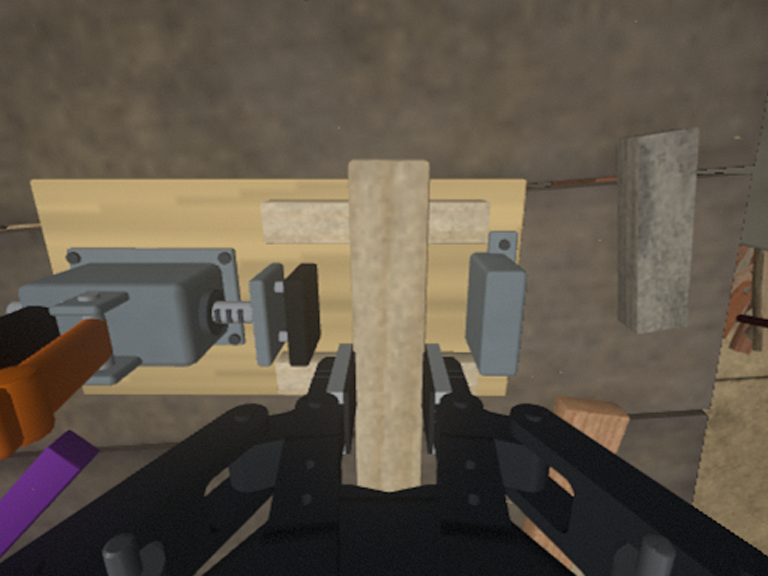

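The picture matches my model of the clamp: the predicted bearer ends and fixed-jaw corners fall on the image at about (258,201), (489,201) and (485,270). Both fingers clear the jaws, so I lower the bar.

```bash
python3 -m pendant '[[[1,0,-30,0,15],[0,0,-20,0,15],[0,0,-7,0,15],[0,0,0,0,15],[0,0,0,0,15]]]'
```

```text
time_s: 9.35
eef_pos: [0.609, 0.2505, 0.0455]
eef_rot: [0.001, 0.639, 0.769, 0.001]
wrist_force: [0.8, -0.7, -0.8]
opening: 0.287
```

```bash
python3 -m pendant '[[[-1,0,-4,0,15],[0,0,-3,0,15],[0,0,0,0,15],[0,0,0,0,15]]]'
```

```text
time_s: 9.85
eef_pos: [0.6071, 0.2503, 0.0373]
eef_rot: [-0.0, 0.639, 0.769, -0.0]
wrist_force: [0.5, 0.4, -0.9]
opening: 0.28
```

```bash
python3 -m pendant '[[[0,0,-1.5,0,15],[0,0,0,0,15],[0,0,0,0,15]]]'
```

```text
time_s: 10.22
eef_pos: [0.6074, 0.2504, 0.0365]
eef_rot: [0.0, 0.639, 0.769, 0.0]
wrist_force: [-2.2, -0.1, 6.1]
opening: 0.285
```

```bash
python3 -m pendant '[[[0,0,0,0,34],[0,0,0,0,34],[0,0,0,0,34],[0,0,20,0,34],[0,0,40,0,34],[0,0,60,0,34],[0,0,40,0,60],[0,0,0,0,85]]]'
cat > f.py <<'E'
from h import *
c=cam('wrist'); save(c,'w4.png',s=1.5); O=np.array([.461,.223]); y=np.radians(10.5)
M=np.array([[np.cos(y),np.sin(y)],[-np.sin(y),np.cos(y)]])
for n in ['bar_mid','bar_end_a','trigger_pad','grip_mid','face_front','stop_jaw']:
    for d in spotter.tip_of('wrist',n)[:3]:
        p=world(c,d['at']); print(n,round(d['confidence'],2),p.round(3),'clamp',(M@(p[:2]-O)).round(4))
E
python3 f.py
```

```text
time_s: 11.22
eef_pos: [0.6101, 0.251, 0.2028]
eef_rot: [0.003, 0.639, 0.769, 0.004]
wrist_force: [0.2, -0.9, -0.1]
opening: 0.811
bar_mid 0.79 [0.366 0.041 0.008] clamp [-0.1266 -0.1613]
bar_mid 0.6 [0.604 0.251 0.042] clamp [0.1455 0.0016]
bar_end_a 0.92 [0.62  0.178 0.036] clamp [ 0.1485 -0.0729]
bar_end_a 0.88 [ 0.328 -0.023  0.011] clamp [-0.1755 -0.2174]
bar_end_a 0.61 [0.41  0.104 0.012] clamp [-0.072  -0.1077]
trigger_pad 0.57 [0.485 0.23  0.125] clamp [0.0247 0.0027]
grip_mid 0.92 [0.456 0.222 0.128] clamp [-0.0051 -0.0004]
face_front 0.72 [0.564 0.24  0.036] clamp [ 0.1042 -0.0024]
stop_jaw 0.6 [0.658 0.262 0.013] clamp [0.2012 0.0027]
```

View pics/w4.png

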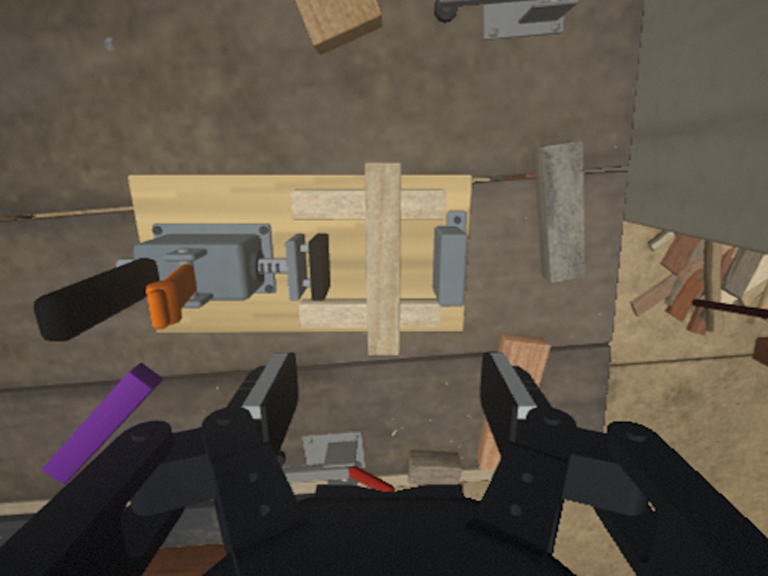

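The bar lies square across both bearers, at (382,260), between the face at (319,265) and the fixed jaw at (450,265), and it is free. Next I straddle the handle and trigger with the fingers fully open. I'll pump by moving the arm in −x, so that the wrist force reads the cushion force directly.

```bash
python3 -m pendant '[[[-40,-8,0,0,85.4],[-40,-8,0,0,85.4],[-40,-7,0,0,85.4],[-28,-5,0,0,85.4],[0,0,0,0,85.4],[0,0,0,0,85.4]]]'; python3 -m pendant '[[[0,0,-30,0,85.4],[0,0,-30,0,85.4],[0,0,-30,0,85.4],[0,0,-17,0,85.4],[0,0,0,0,85.4],[0,0,0,0,85.4]]]'
```

```text
time_s: 12.32
eef_pos: [0.4598, 0.2224, 0.1958]
eef_rot: [0.0, 0.639, 0.769, 0.0]
wrist_force: [0.6, -0.1, 0.1]
opening: 1.0
time_s: 13.08
eef_pos: [0.4602, 0.2225, 0.0897]
eef_rot: [0.0, 0.639, 0.769, 0.001]
wrist_force: [0.1, 0.1, 0.4]
opening: 1.0
```

```bash
python3 -m pendant '[[[-9,-1.7,3,0,85.4],[0,0,0,0,85.4]]]'; python3 -m pendant '[[[-4,-0.7,0,0,85.4],[0,0,0,0,85.4]]]';python3 -m pendant '[[[-8,-1.5,0,0,85.4],[-6,-1.1,0,0,85.4],[0,0,0,0,85.4]]]'
```

```text
time_s: 13.32
eef_pos: [0.4504, 0.2207, 0.093]
eef_rot: [0.001, 0.639, 0.769, 0.001]
wrist_force: [-0.5, 0.3, 0.1]
opening: 1.005
time_s: 13.58
eef_pos: [0.4483, 0.2203, 0.0935]
eef_rot: [0.002, 0.639, 0.769, 0.002]
wrist_force: [5.1, 0.8, 4.2]
opening: 0.998
time_s: 13.95
eef_pos: [0.4368, 0.2182, 0.095]
eef_rot: [0.003, 0.639, 0.769, 0.004]
wrist_force: [8.0, 2.1, 6.5]
opening: 0.996
```

```bash
python3 -m pendant '[[[-5,-0.9,0,0,85.4],[0,0,0,0,85.4]]]'
cat > g.py <<'E'
from h import *
import sys
c=cam('wrist'); save(c,sys.argv[1],s=1.5) if len(sys.argv)>1 else 0; O=np.array([.461,.223]); y=np.radians(10.5)
M=np.array([[np.cos(y),np.sin(y)],[-np.sin(y),np.cos(y)]])
for k in ['wrist','top','scene']:
  if k!='wrist': c=cam(k)
  for n in ['bar_mid','face_front','trigger_pad']:
    for d in spotter.tip_of(k,n)[:4]:
        p=world(c,d['at']); q=M@(p[:2]-O)
        if abs(q[1])<.03 and -.03<q[0]<.2: print(k,n,round(d['confidence'],2),'clamp',q.round(4),p[2].round(3))
E
python3 g.py w5.png
```

```text
time_s: 14.2
eef_pos: [0.4317, 0.2173, 0.0949]
eef_rot: [0.003, 0.639, 0.769, 0.004]
wrist_force: [8.7, 2.1, 8.1]
opening: 1.003
wrist bar_mid 0.65 clamp [0.1506 0.0014] 0.04
wrist face_front 0.59 clamp [ 0.1214 -0.0026] 0.037
wrist trigger_pad 0.59 clamp [0.0093 0.0028] 0.127
top bar_mid 0.78 clamp [ 0.1507 -0.0018] 0.043
top face_front 0.54 clamp [0.1181 0.0024] 0.041
scene bar_mid 0.95 clamp [0.1496 0.0008] 0.039
scene bar_mid 0.29 clamp [-0.0086 -0.0007] 0.127
scene face_front 0.42 clamp [0.1206 0.0013] 0.036
scene trigger_pad 0.49 clamp [ 0.0034 -0.0009] 0.13
```

View pics/w5.png

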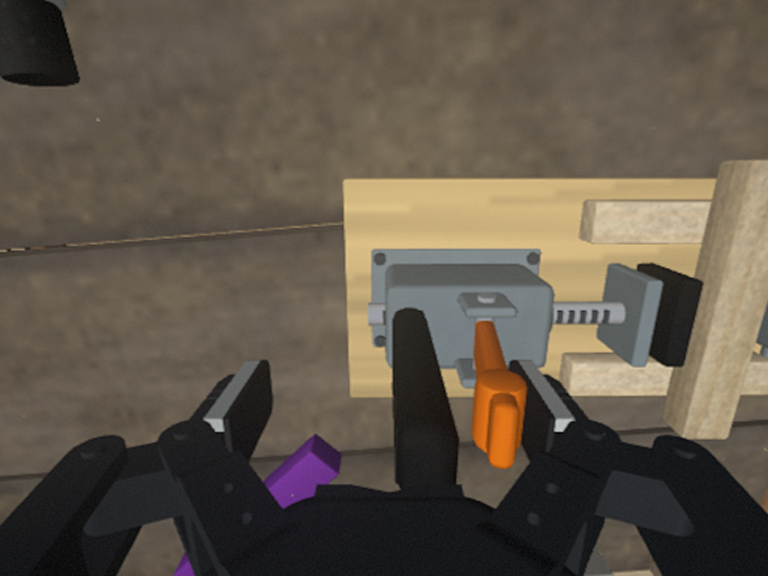

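Stroke 1 worked: the jaw advanced about 15 mm, the cushion is at (500,410), and the finger is clear of the handle. Two more strokes follow.

```bash
python3 -m pendant '[[[10,1.8,0,0,85.4],[11,2.1,0,0,85.4],[0,0,0,0,85.4],[-11,-2.1,0,0,85.4],[-11,-2.1,0,0,85.4],[0,0,0,0,85.4],[0,0,0,0,85.4]]]'; python3 -m pendant '[[[10,1.8,0,0,85.4],[12,2.2,0,0,85.4],[0,0,0,0,85.4],[0,0,0,0,85.4]]]'; python3 g.py
```

```text
time_s: 15.68
eef_pos: [0.4289, 0.2166, 0.0933]
eef_rot: [0.002, 0.639, 0.769, 0.003]
wrist_force: [6.9, 0.9, 3.9]
opening: 1.001
time_s: 16.18
eef_pos: [0.4484, 0.2201, 0.0913]
eef_rot: [0.0, 0.639, 0.769, 0.0]
wrist_force: [6.1, 0.7, -4.7]
opening: 1.0
wrist bar_mid 0.97 clamp [0.1454 0.0016] 0.042
wrist face_front 0.85 clamp [0.1352 0.0019] 0.039
wrist trigger_pad 0.79 clamp [0.0224 0.0006] 0.125
top bar_mid 0.62 clamp [ 0.1491 -0.0004] 0.039
top bar_mid 0.5 clamp [ 0.134  -0.0012] 0.029
top face_front 0.51 clamp [ 0.132  -0.0002] 0.042
top face_front 0.22 clamp [-0.0085 -0.0005] 0.126
top trigger_pad 0.36 clamp [ 0.1339 -0.0016] 0.03
scene bar_mid 0.63 clamp [0.1488 0.0017] 0.041
scene face_front 0.6 clamp [ 0.135  -0.0015] 0.038
scene trigger_pad 0.52 clamp [ 0.0215 -0.0013] 0.128
```

```bash
python3 -m pendant '[[[4,0.7,0,0,85.4],[0,0,0,0,85.4],[-12,-2.2,0,0,85.4],[-12,-2.2,0,0,85.4],[0,0,0,0,85.4],[0,0,0,0,85.4]]]'; python3 -m pendant '[[[12,2.2,0,0,85.4],[12,2.2,0,0,85.4],[0,0,0,0,85.4],[0,0,0,0,85.4]]]'; python3 g.py w6.png
```

```text
time_s: 17.52
eef_pos: [0.4319, 0.2171, 0.0944]
eef_rot: [0.003, 0.639, 0.769, 0.004]
wrist_force: [7.1, -0.4, 5.9]
opening: 0.998
time_s: 18.02
eef_pos: [0.4514, 0.2207, 0.0911]
eef_rot: [-0.001, 0.639, 0.769, -0.001]
wrist_force: [-0.1, 0.9, 0.2]
opening: 0.998
wrist bar_mid 0.97 clamp [0.161  0.0011] 0.045
wrist face_front 0.82 clamp [ 0.1506 -0.0016] 0.04
wrist face_front 0.57 clamp [0.1611 0.0065] 0.027
wrist trigger_pad 0.65 clamp [0.0246 0.0006] 0.127
top bar_mid 0.7 clamp [0.1324 0.0002] 0.028
top bar_mid 0.63 clamp [ 0.1646 -0.0017] 0.04
top face_front 0.4 clamp [ 0.1501 -0.0002] 0.042
scene bar_mid 0.86 clamp [0.1625 0.0011] 0.041
scene face_front 0.54 clamp [0.1478 0.0013] 0.04
scene trigger_pad 0.62 clamp [ 0.0243 -0.0003] 0.129
```

View pics/w6.png

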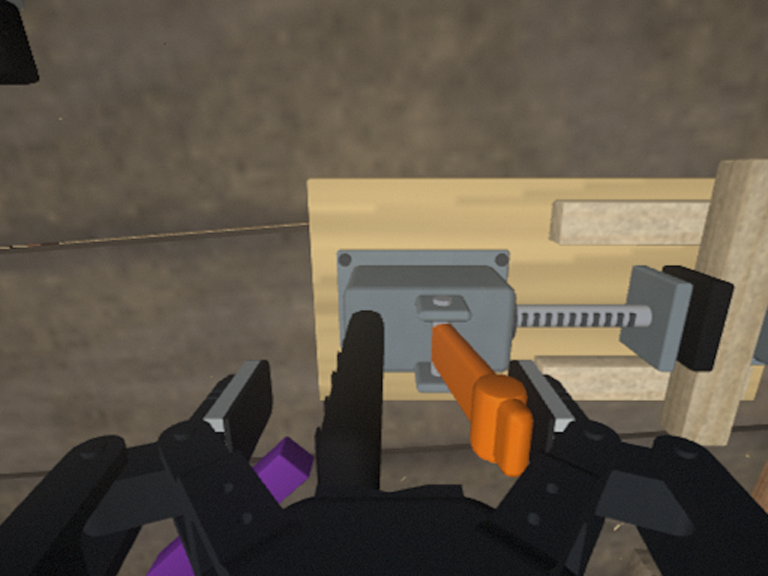

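Face at about 0.150, with the bar moving squarely along with it. I take a partial stroke, so that the last one finishes well inside the trigger's range.

```bash
python3 -m pendant '[[[-8,-1.5,0,0,85.4],[-9,-1.6,0,0,85.4],[0,0,0,0,85.4],[0,0,0,0,85.4]]]'; python3 -m pendant '[[[9,1.7,0,0,85.4],[9,1.6,0,0,85.4],[0,0,0,0,85.4],[0,0,0,0,85.4]]]'; python3 g.py
```

```text
time_s: 19.12
eef_pos: [0.439, 0.2183, 0.0943]
eef_rot: [0.003, 0.64, 0.769, 0.004]
wrist_force: [7.1, 1.0, 4.7]
opening: 1.0
time_s: 19.62
eef_pos: [0.4525, 0.2209, 0.0912]
eef_rot: [-0.001, 0.639, 0.769, -0.001]
wrist_force: [0.8, 0.4, 0.7]
opening: 1.0
wrist bar_mid 0.66 clamp [0.1662 0.0006] 0.042
wrist bar_mid 0.24 clamp [-0.0006 -0.0022] 0.001
wrist face_front 0.62 clamp [ 0.1541 -0.0002] 0.038
wrist trigger_pad 0.69 clamp [0.0257 0.0027] 0.127
wrist trigger_pad 0.28 clamp [ 0.0007 -0.0017] -0.001
wrist trigger_pad 0.28 clamp [-0.0061  0.0005] 0.128
top bar_mid 0.51 clamp [ 0.1672 -0.0027] 0.041
top face_front 0.61 clamp [0.1554 0.0006] 0.04
top face_front 0.18 clamp [ 0.1675 -0.0024] 0.042
scene bar_mid 0.83 clamp [0.1693 0.0057] 0.039
scene face_front 0.47 clamp [0.0242 0.0004] 0.127
scene face_front 0.43 clamp [ 0.1518 -0.0011] 0.037
scene trigger_pad 0.51 clamp [0.0234 0.0004] 0.125
scene trigger_pad 0.42 clamp [0.1691 0.001 ] 0.038
```

```bash
python3 -m pendant '[[[-8,-1.5,0,0,85.4],[-9,-1.6,0,0,85.4],[0,0,0,0,85.4],[0,0,0,0,85.4]]]'; python3 -m pendant '[[[9,1.7,0,0,85.4],[9,1.6,0,0,85.4],[0,0,0,0,85.4],[0,0,0,0,85.4]]]'; python3 g.py
```

```text
time_s: 20.72
eef_pos: [0.4399, 0.2185, 0.0942]
eef_rot: [0.003, 0.639, 0.769, 0.004]
wrist_force: [7.0, 0.8, 6.1]
opening: 1.005
time_s: 21.22
eef_pos: [0.4535, 0.2211, 0.0912]
eef_rot: [-0.0, 0.639, 0.769, -0.001]
wrist_force: [0.3, -0.2, 0.1]
opening: 1.0
wrist bar_mid 0.81 clamp [0.1715 0.0042] 0.043
wrist face_front 0.7 clamp [ 0.1633 -0.0017] 0.041
wrist trigger_pad 0.67 clamp [0.0234 0.0003] 0.127
wrist trigger_pad 0.29 clamp [-0.0038 -0.0024] 0.126
top bar_mid 0.69 clamp [0.1737 0.0029] 0.041
top face_front 0.63 clamp [ 1.624e-01 -1.000e-04] 0.041
scene bar_mid 0.65 clamp [0.1703 0.0043] 0.04
scene face_front 0.41 clamp [0.1594 0.0012] 0.039
scene trigger_pad 0.71 clamp [0.1739 0.0023] 0.027
scene trigger_pad 0.65 clamp [ 0.0213 -0.0019] 0.128
scene trigger_pad 0.43 clamp [0.1606 0.002 ] 0.039
```

```bash
python3 -m pendant '[[[-7,-1.3,0,0,85.4],[-6,-1.1,0,0,85.4],[0,0,0,0,85.4]]]'; python3 -m pendant '[[[-2,-0.4,0,0,85.4],[0,0,0,0,85.4]]]'
```

```text
time_s: 22.2
eef_pos: [0.4439, 0.2192, 0.0936]
eef_rot: [0.002, 0.639, 0.769, 0.003]
wrist_force: [6.7, 0.8, 2.2]
opening: 0.995
time_s: 22.45
eef_pos: [0.4426, 0.219, 0.0939]
eef_rot: [0.003, 0.64, 0.769, 0.003]
wrist_force: [8.9, 1.5, 2.8]
opening: 1.002
```

```bash
python3 -m pendant '[[[-1.5,-0.3,0,0,85.4],[0,0,0,0,85.4]]]'
```

```text
time_s: 22.7
eef_pos: [0.4414, 0.2187, 0.094]
eef_rot: [0.003, 0.64, 0.769, 0.004]
wrist_force: [8.0, 0.8, 3.0]
opening: 0.999
```

```bash
for i in 1; do python3 -m pendant '[[[-1.5,-0.3,0,0,85.4],[0,0,0,0,85.4]]]'; done; python3 -m pendant '[[[-1.5,-0.3,0,0,85.4],[0,0,0,0,85.4]]]'
```

```text
time_s: 22.95
eef_pos: [0.4405, 0.2186, 0.0942]
eef_rot: [0.003, 0.64, 0.769, 0.004]
wrist_force: [11.2, 2.8, 1.5]
opening: 0.998
time_s: 23.2
eef_pos: [0.4395, 0.2184, 0.0943]
eef_rot: [0.004, 0.64, 0.769, 0.005]
wrist_force: [12.4, 3.8, 0.3]
opening: 1.002
```

```bash
python3 -m pendant '[[[-1.5,-0.3,0,0,85.4],[0,0,0,0,85.4]]]'; python3 -m pendant '[[[-1,-0.2,0,0,85.4],[0,0,0,0,85.4]]]'
```

```text
time_s: 23.45
eef_pos: [0.4385, 0.2182, 0.0944]
eef_rot: [0.004, 0.64, 0.769, 0.005]
wrist_force: [13.9, 3.2, -1.5]
opening: 1.004
time_s: 23.7
eef_pos: [0.4379, 0.2181, 0.0945]
eef_rot: [0.004, 0.64, 0.769, 0.005]
wrist_force: [15.6, 4.3, -2.8]
opening: 1.001
```

```bash
python3 -m pendant '[[[-1.5,-0.3,0,0,85.4],[0,0,0,0,85.4]]]'; python3 -m pendant '[[[-1.2,-0.2,0,0,85.4],[0,0,0,0,85.4],[0,0,0,0,85.4]]]'; python3 g.py w7.png
```

```text
time_s: 23.95
eef_pos: [0.4369, 0.2179, 0.0946]
eef_rot: [0.004, 0.64, 0.769, 0.006]
wrist_force: [17.9, 4.7, -3.2]
opening: 0.999
time_s: 24.32
eef_pos: [0.4361, 0.2177, 0.0946]
eef_rot: [0.005, 0.64, 0.769, 0.006]
wrist_force: [19.0, 5.4, -4.9]
opening: 0.999
wrist face_front 0.91 clamp [0.1676 0.0002] 0.041
wrist trigger_pad 0.56 clamp [0.0108 0.0021] 0.127
top bar_mid 0.81 clamp [ 0.1795 -0.0003] 0.041
top face_front 0.5 clamp [1.646e-01 1.000e-04] 0.042
top trigger_pad 0.41 clamp [ 0.1739 -0.    ] 0.029
top trigger_pad 0.36 clamp [ 0.1316 -0.0018] 0.03
scene bar_mid 0.63 clamp [0.1781 0.003 ] 0.039
scene face_front 0.53 clamp [0.163  0.0004] 0.036
scene trigger_pad 0.43 clamp [0.0091 0.002 ] 0.127
```

View pics/w7.png

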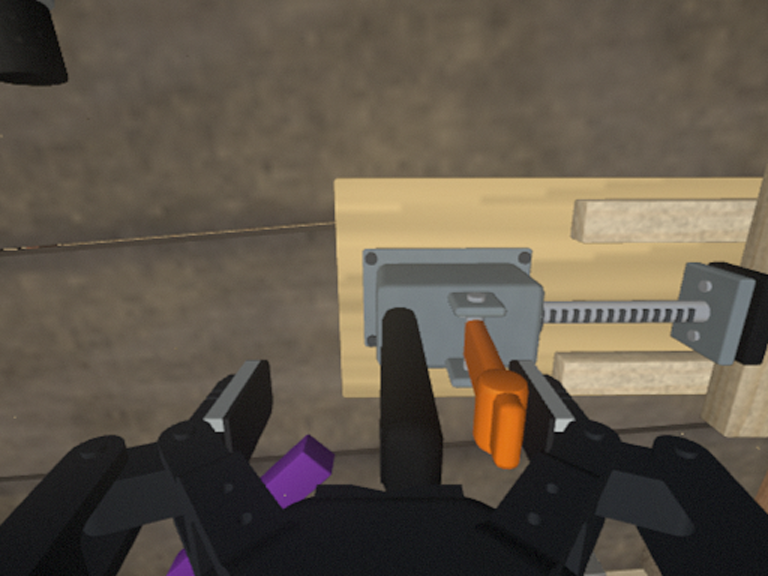

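The force along the clamp is 19.7 N, which corresponds to about 4 mm of face travel. The bar mid is at 0.178 (0.177 expected against the fixed jaw), and the trigger is not at its end stop. I check once more that it holds steady, then hand in.

```bash
python3 -m pendant '[[[0,0,0,0,85.4],[0,0,0,0,85.4],[0,0,0,0,85.4],[0,0,0,0,85.4]]]' && python3 -c "
from bench import order
print(order.hand_in())"
```

```text
time_s: 25.42
eef_pos: [0.4361, 0.2177, 0.0946]
eef_rot: [0.005, 0.64, 0.769, 0.006]
wrist_force: [19.1, 4.9, -4.5]
opening: 1.0
the job is handed in; nothing more can be done
None
```

I laid the pine bar square across both bearers and let go of it. I then pumped the trigger with one open finger until the bar was up against the fixed jaw, and handed in at about 25 s while holding the squeeze. The hand-in gave no verdict.

- **Force:** the last reading was steady at about 19.7 N on the cushion, which should press the face in about 4 of its 8 mm. I inferred that depth from the force; I did not measure it directly.
- **Bar:** the cameras put its middle at x ≈ 0.178–0.180, where 0.177 is expected when it is against the fixed jaw.
- **Face:** the three cameras put the face front at 0.163–0.168, where 0.164 is expected. They disagree by a few millimetres, so they don't confirm how far the face is pressed in.
- **Trigger:** it was not at its end stop. The wrist force also showed a vertical part of about 4.5 N, which I took to be friction at the cushion.
- **Bystanders:** I never reached for or bumped any of them, but I did not measure their positions again at the end.

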